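# Clamp the blue tube adapter in the vise

### The job

Take the blue tube-clamp adapter out of the yellow parts crate, set it down upright on the green rubber mat and let go, then take it again by its two narrow ends and lay it, still upright, on the bed of the small red vise, centred between the open jaws with its long faces towards them. Then slide the moving jaw forward until the adapter is held snugly between both jaws. Do not drop the adapter, leave the other parts standing in their places in the crate, and leave the plaster foot, hammer and screwdriver alone.

Things in the scene. Friction and masses are not known exactly. Their poses are not given: they have to be found in the camera images.
- adapter_blue: the part to clamp: blue anodised tube-clamp adapter, a block 34 mm (x) by 56 mm (y) by 36 mm high plus a round collar 31 mm across and 4 mm high on top with a black bore; 0.17 kg. Origin: centre of its underside, z up. Upright in the crate, with only about 6 mm free at each narrow end: there fingers fit only on the long faces (34 mm apart); between the vise jaws only on the ends (56 mm apart)
- crate: fixed yellow plastic crate, outside 246 mm (x) by 151 mm (y) by 50 mm high, walls and floor 5 mm. A middle wall along x parts it into two lanes, each 68 mm wide inside. Six parts stand on its floor in any order, three to a lane, at x about -70, 0, +70 mm, y about +-36.5 mm. Origin: centre of its underside
- mat: green rubber mat fixed to the table, 110 by 110 mm, 4 mm thick, with nothing on it. Origin: centre of its underside
- vise_seat (a point): point on the bed of the vise, 45 mm above the table: where the centre of the adapter's underside comes when the adapter lies against the fixed jaw. Axes: x from the moving jaw to the fixed jaw (whose face is at x = +17 mm), y along the jaws, z up
- vise: small dark red vise with a steel bed, fixed to the table; origin: centre of its underside, axes as vise_seat. Bed 200 mm long (x), 40 mm wide, 45 mm above the table, open behind the moving jaw; foot 90 mm wide, 12 mm high. Jaws 40 mm wide (y), 25 mm thick, 38 mm above the bed; fixed jaw face at x = +55 mm, moving jaw nearer the robot. The adapter overhangs the jaws 8 mm at each end
- jaw (a joint): slide of the moving jaw in m: 0 when wide open (56 mm between the jaw faces), growing as it closes; the gap is 0.056 minus this value, so it reads 0.022 with the adapter clamped. Starts between 0 and 0.006. It slides stiffly (about 5 N) and stays where it is left
- jaw_back (a point): middle of the back face of the moving jaw (the face away from the adapter, 25 mm behind its jaw face), 19 mm above the bed; axes as vise_seat; push here along +x to close. The jaw can also be pinched across its 40 mm width
- adapter_red: red tube-clamp adapter of exactly the same shape and size as the blue one; stands in the crate; leave it there
- adapter_bare: bare aluminium tube-clamp adapter of exactly the same shape and size as the blue one; stands in the crate; leave it there
- adapter_black: black tube-clamp adapter of exactly the same shape and size as the blue one; stands in the crate; leave it there
- collar: steel tube collar standing on end, 34 mm across, 32 mm high, in the crate; leave it there
- pyramid: dark steel pyramid adapter, a disc 34 mm across with a stem and a square brass head, 32 mm high in all, in the crate; leave it there
- plaster_foot: white plaster cast of a child's foot, 165 mm long, 66 mm wide, 100 mm high, at the far side of the table; origin at its underside. Leave it
- hammer: hammer lying on the table to the left of the crate, about 300 mm long; leave it
- screwdriver: screwdriver lying on the table to the right of the vise, about 200 mm long; leave it

How it is judged (in metres and radians):
On the way, in this order (a step that is already met when the one before it is completed fails the run):
1. the blue adapter is lifted clear of the crate (height (world z) of adapter_blue above 0.07 m and contact force between the fingers and adapter_blue above 1 N), for 0.1 s.
2. it stands upright on the mat, let go (horizontal distance between adapter_blue and mat below 0.055 m and height (world z) of adapter_blue below 0.008 m and angle between adapter_blue's own z axis and vertical below 0.1 rad and contact force between the fingers and adapter_blue below 0.05 N and linear speed of adapter_blue below 0.02 m/s), for 0.2 s.
3. it lies upright on the vise bed between the jaws, let go (x of adapter_blue in the frame of vise_seat between -0.028 and 0.004 m and y of adapter_blue in the frame of vise_seat between -0.012 and 0.012 m and z of adapter_blue in the frame of vise_seat below 0.004 m and angle between adapter_blue's own z axis and vertical below 0.1 rad and contact force between the fingers and adapter_blue below 0.05 N and linear speed of adapter_blue below 0.02 m/s), for 0.2 s.
At the end, for the whole second after the job is handed in: The blue adapter rests upright (0.08 rad) on the vise bed (3 mm), long side along the jaws (0.08 rad), centred across them within 12 mm, against the fixed jaw within 2.5 mm; the moving jaw is closed on it (joint 0.020 to 0.0235, at most 2 mm of play); released and at rest (x of adapter_blue in the frame of vise_seat between -0.0025 and 0.0025 m and y of adapter_blue in the frame of vise_seat between -0.012 and 0.012 m and z of adapter_blue in the frame of vise_seat between -0.003 and 0.003 m and angle between adapter_blue's own z axis and vertical below 0.08 rad and angle between the y axis of adapter_blue and the y axis of vise_seat, either way round below 0.08 rad and value of joint jaw between 0.02 and 0.0235 m and contact force between the fingers and adapter_blue below 0.05 N and linear speed of adapter_blue below 0.02 m/s); the robot touches nothing.
It fails at once if the adapter is dropped (falls free faster than 0.7 m/s, some 25 mm) (contact force between the fingers and adapter_blue below 0.01 N and linear speed of adapter_blue above 0.7 m/s).
It fails at once if another part in the crate is moved over 40 mm or knocked over (distance of any of adapter_red, adapter_bare, adapter_black, collar, pyramid from where it was at the start of the episode above 0.04 m or angle between any of adapter_red, adapter_bare, adapter_black, collar, pyramid's own z axis and vertical above 0.5 rad).
It fails at once if the plaster foot, hammer or screwdriver is moved over 30 mm (distance of any of plaster_foot, hammer, screwdriver from where it was at the start of the episode above 0.03 m).
It also fails if it takes over 61 s, if anything falls off the work surface, if the arm or the gripper's body presses on something with over 40 N, if the wrist force passes 120 N, or if a joint passes its speed limit or range.

### The arm

A 6-joint arm with a two-finger parallel gripper is mounted at the origin on the work surface. World frame = base frame: x ahead of the robot, y to its left, z up, the work surface at z = 0. Lengths are in mm, angles in rad, forces in N, time in s.
With the tool pointing down it reaches from about 400 to 825 mm from the base axis. Payload 7 kg.
Tool frame: the origin (TCP) lies at the very end of the fingers, on their centre line; the grasp point (between the pads) lies 19 mm behind it; z points along the fingers, y is the direction in which the jaws open and shut (so a half turn about z gives the same grasp; the last joint's range is limited). The gripper opens to 88 mm and grips with 3 to 60 N. Pads are 19 mm wide; open, the fingers measure 130 mm over their backs; the gripper's body (78 mm by 193 mm) begins 47 mm behind the grasp point.
Start: joints at [1.473, 0.359, 0.012, 0, -1.224, -0.288], TCP at [254.009, 625.359, 226.561] pointing down, gripper open.
Joint ranges: [-3.07, 3.07], [-1.43, 2.12], [-1.02, 1.25], [-3.03, 1.67], [-3.05, -0], [-3.03, 3.03]. Speed limits (rad/s): [2.39, 2.39, 3.01, 3.14, 3.14, 3.14].

### API

Orientations are given as a unit quaternion [x, y, z, w].
In Python, from plant import bot gives the robot as it stands. Calls block until the motion is done:
- bot.move_ptp(position, orientation): joint-space move of the TCP to a pose.
- bot.line_to(position, velocity=150, ori=None): straight line of the TCP; ori=None keeps the orientation; velocity is the mean speed in mm/s.
- bot.move_joints(angles): joint-space move.
- bot.move_gripper(opening, force=None): finger opening in mm; force is the grip in N (None keeps the last); returns when the fingers have stopped.
- bot.pause(seconds).
- bot.solve_ik(position, orientation): joint angles nearest the present ones, or None.
- bot.read_state(): the state.
- bot.camera(name): name is "scene" or "top"; returns the picture (420x560x3 uint8, red, green, blue); there is no depth.
- bot.get_calibration(name): a dict with "fx", "fy", "cx", "cy" (pixels), "distortion" ([k1, k2, p1, p2, k3] as OpenCV has them; the pictures are not rectified), "view" (4x4, takes a point from world to camera coordinates). Camera axes: x right, y up, looking along -z (the intrinsics and any distortion apply to the point x, -y, -z); pixel columns grow to the right and rows downward; lengths in mm; the calibration is good to about 2 mm. A picture is of the moment at which its call begins. get_calibration takes no time and is no camera call.
A pose or a line that the arm cannot do raises bot.Unreachable and nothing moves.
- bot.close_job(): hands the job in, once; it reports no verdict.
The state is a dict: "t": time; "joint_pos": joint angles; "qvel": joint speeds; "tau": joint torques, N m; "tcp_pos": TCP position; "eef_rot": TCP orientation; "contact_force": force on the tool from outside, world axes, zero at the start; "moment": the same for the moment, N m; "width": finger opening in mm.
Only numpy, scipy, OpenCV 4.12 (cv2) and the standard library are available. Lean on these libraries where they do the work, as an engineer would, in place of code of your own. Each camera call takes 0.05 s, during which the arm holds its last target. There are 200 camera calls.

## Working session

There is one attempt and no reset: what is moved stays moved. The work goes in short steps, each a Python script; the robot and the scene stay as the last script left them, time stands still between calls to the robot, and variables do not carry over. Pictures are saved under pics/ and viewed, about 8 in all and at most 12, crops included, and the job is handed in when it is done.

```bash
ls; mkdir -p pics; python3 - <<'E'
from plant import bot
import cv2
for n in("top","scene"):
    cv2.imwrite(f"pics/{n}0.png",bot.camera(n)[:,:,::-1]); print(bot.get_calibration(n))
print(bot.read_state())
E
```

```text
pics
{'fx': 491.72032045760125, 'fy': 491.72032045760125, 'cx': 276.3513938685724, 'cy': 220.74157306346765, 'distortion': array([-0.15725957,  0.        ,  0.        ,  0.        ,  0.        ]), 'view': array([[-1.08534912e-02, -9.99678670e-01,  2.29076054e-02,
         5.45380856e+00],
       [ 9.83599504e-01, -6.54855606e-03,  1.80247418e-01,
        -5.99332539e+02],
       [-1.80039488e-01,  2.44882231e-02,  9.83354519e-01,
        -1.22975951e+03],
       [ 0.00000000e+00,  0.00000000e+00,  0.00000000e+00,
         1.00000000e+00]])}
{'fx': 528.6954690693628, 'fy': 528.6954690693628, 'cx': 281.7815215708645, 'cy': 207.0977153637956, 'distortion': array([-0.03003108,  0.        ,  0.        ,  0.        ,  0.        ]), 'view': array([[-8.61188923e-01,  5.08272945e-01, -3.50036944e-03,
         4.74647966e+02],
       [-3.34154026e-01, -5.60955553e-01,  7.57410031e-01,
         1.32732724e+02],
       [ 3.83007475e-01,  6.53442791e-01,  6.52930159e-01,
        -1.89149625e+03],
       [ 0.00000000e+00,  0.00000000e+00,  0.00000000e+00,
         1.00000000e+00]])}
{'t': 0.1, 'joint_pos': array([ 1.47307930e+00,  3.59343099e-01,  1.12017645e-02, -3.22809716e-04,
       -1.22410571e+00, -2.88141846e-01]), 'qvel': array([ 1.23896312e-03,  5.36510475e-05,  1.97731498e-03,  7.42438866e-04,
       -4.73127191e-04,  6.55114459e-04]), 'tau': array([-7.59246705e-04, -5.84166920e+01,  2.93751025e+01,  7.01555058e+00,
        1.01212136e-02, -5.85136172e-05]), 'tcp_pos': array([253.87133394, 624.99006424, 225.71812464]), 'eef_rot': array([ 9.81435965e-01, -1.91788678e-01, -8.21156292e-05,  7.36500869e-04]), 'contact_force': array([-0.35024212, -0.40307559,  0.11443962]), 'moment': array([0.0516151 , 0.00147198, 0.03926519]), 'width': 87.96691686552478}
```

View pics/top0.png

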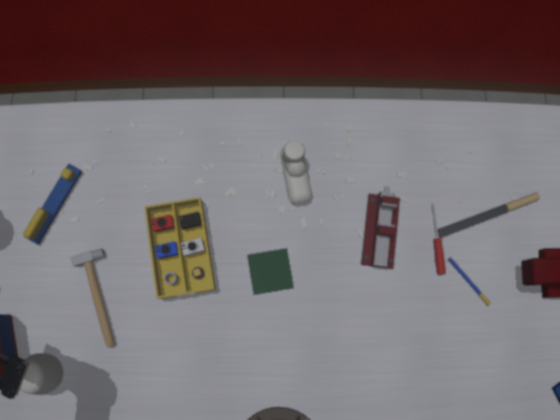

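View pics/scene0.png

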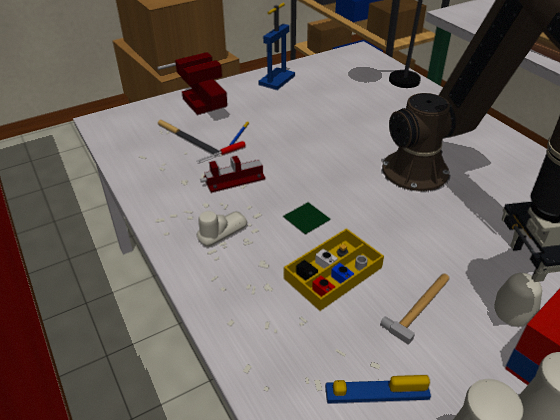

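The top view shows the blue adapter at about (167,250) in the crate's left lane, the mat at (270,271) and the vise at (381,231). The scene view shows the same layout: adapter (342,270), mat (306,218), vise (233,175). Next I measure with masks and take one zoomed tile.

```bash
cat > h.py <<'E'
import cv2, numpy as np
from plant import bot
def rays(n,px):
    c=bot.get_calibration(n); K=np.array([[c["fx"],0,c["cx"]],[0,c["fy"],c["cy"]],[0,0,1]])
    u=cv2.undistortPoints(np.float64(px).reshape(-1,1,2),K,np.array(c["distortion"])).reshape(-1,2)
    V=np.array(c["view"]); R=V[:3,:3]; o=-R.T@V[:3,3]
    d=np.c_[u[:,0],-u[:,1],-np.ones(len(u))]@R
    return o,d
def plane(n,px,z):
    o,d=rays(n,px); return (o+d*((z-o[2])/d[:,2])[:,None])[:,:2]
def project(n,P):
    c=bot.get_calibration(n); K=np.array([[c["fx"],0,c["cx"]],[0,c["fy"],c["cy"]],[0,0,1]])
    V=np.array(c["view"]); q=np.float64(P).reshape(-1,3)@V[:3,:3].T+V[:3,3]
    return cv2.projectPoints(q*[1,-1,-1],np.zeros(3),np.zeros(3),K,np.array(c["distortion"]))[0].reshape(-1,2)
def mask(img,lo,hi,roi):
    h=cv2.cvtColor(img,cv2.COLOR_RGB2HSV); m=cv2.inRange(h,np.array(lo),np.array(hi))
    r=np.zeros_like(m); x0,y0,x1,y1=roi; r[y0:y1,x0:x1]=m[y0:y1,x0:x1]
    return r
def rect(n,m,z):
    cs=cv2.findContours(m,cv2.RETR_EXTERNAL,cv2.CHAIN_APPROX_NONE)[0]
    c=max(cs,key=cv2.contourArea); p=plane(n,c.reshape(-1,2),z).astype(np.float32)
    return cv2.minAreaRect(p)
E
python3 - <<'E'
from h import *
for n,rois in (("top",dict(crate=(135,190,225,305),blue=(150,235,182,265),mat=(240,240,300,300),vise=(355,180,405,275))),
               ("scene",dict(crate=(275,220,395,315),blue=(325,255,362,290),mat=(275,195,340,240),vise=(195,150,270,195)))):
    im=cv2.imread(f"pics/{n}0.png")[:,:,::-1].copy()
    for k,lo,hi,z in (("crate",(20,100,40),(35,255,255),50),("blue",(105,120,40),(130,255,255),38),("mat",(50,80,10),(95,255,255),4),("vise",(0,100,30),(12,255,255),83)):
        print(n,k,rect(n,mask(im,lo,hi,rois[k]),z))
    x0,y0,x1,y1=rois["vise"]; 
    a=cv2.resize(im[y0:y1,x0:x1],None,fx=6,fy=6,interpolation=cv2.INTER_CUBIC)
    x0,y0,x1,y1=rois["crate"] if n=="top" else (0,0,1,1)
    b=cv2.resize(im[y0:y1,x0:x1],None,fx=5,fy=5,interpolation=cv2.INTER_CUBIC)
    if n=="top": t=np.zeros((max(a.shape[0],b.shape[0]),a.shape[1]+b.shape[1],3),np.uint8); t[:a.shape[0],:a.shape[1]]=a; t[:b.shape[0],a.shape[1]:]=b
    else: t=cv2.resize(a,None,fx=1.6,fy=1.6)
    cv2.imwrite(f"pics/z_{n}.png",np.clip(t[:,:,::-1]*1.6,0,255).astype(np.uint8))
    print(t.shape)
E
```

```text
top crate ((532.0169067382812, 254.0920867919922), (243.35606384277344, 149.5219268798828), 9.400909423828125)
top blue ((526.690185546875, 291.1072998046875), (32.71918869018555, 54.922210693359375), 12.818185806274414)Traceback (most recent call last):
  File "<stdin>", line 6, in <module>
  File "h.py", line 21, in rect
    c=max(cs,key=cv2.contourArea); p=plane(n,c.reshape(-1,2),z).astype(np.float32)
ValueError: max() iterable argument is empty
```

```bash
cat > m.py <<'E'
from h import *
for n,rois in (("top",dict(crate=(135,190,225,305),blue=(150,235,182,265),mat=(240,240,300,300),vise=(355,180,405,275))),
               ("scene",dict(crate=(275,220,395,315),blue=(325,255,362,290),mat=(275,195,340,240),vise=(195,150,270,195)))):
    im=cv2.imread(f"pics/{n}0.png")[:,:,::-1].copy()
    h=cv2.cvtColor(im,cv2.COLOR_RGB2HSV); print(h[271,270] if n=="top" else h[218,306])
    for k,lo,hi,z in (("crate",(20,100,40),(35,255,255),50),("blue",(105,120,40),(130,255,255),38),("mat",(40,60,10),(100,255,255),4),("vise",(0,100,20),(15,255,255),83)):
        try: print(n,k,rect(n,mask(im,lo,hi,rois[k]),z))
        except ValueError: print(n,k,"none")
    x0,y0,x1,y1=rois["vise"]; 
    a=cv2.resize(im[y0:y1,x0:x1],None,fx=6,fy=6,interpolation=cv2.INTER_CUBIC)
    x0,y0,x1,y1=rois["crate"] if n=="top" else (0,0,1,1)
    b=cv2.resize(im[y0:y1,x0:x1],None,fx=5,fy=5,interpolation=cv2.INTER_CUBIC)
    if n=="top": t=np.zeros((max(a.shape[0],b.shape[0]),a.shape[1]+b.shape[1],3),np.uint8); t[:a.shape[0],:a.shape[1]]=a; t[:b.shape[0],a.shape[1]:]=b
    else: t=cv2.resize(a,None,fx=1.6,fy=1.6)
    cv2.imwrite(f"pics/z_{n}.png",np.clip(t[:,:,::-1]*1.6,0,255).astype(np.uint8))
E
python3 m.py
```

```text
[72 72 71]
top crate ((532.0169067382812, 254.0920867919922), (243.35606384277344, 149.5219268798828), 9.400909423828125)
top blue ((526.690185546875, 291.1072998046875), (32.71918869018555, 54.922210693359375), 12.818185806274414)
top mat ((472.0538024902344, 17.697444915771484), (101.04830169677734, 101.0279769897461), 8.921246528625488)
top vise none
[ 69 200  42]
scene crate ((543.2659912109375, 272.308349609375), (273.10137939453125, 177.61207580566406), 9.276793479919434)
scene blue ((536.0017700195312, 292.2262878417969), (54.99404525756836, 56.6781005859375), 9.821325302124023)
scene mat ((471.06536865234375, 19.630409240722656), (107.34099578857422, 108.34910583496094), 9.062458992004395)
scene vise ((594.6734619140625, -223.7061767578125), (156.83450317382812, 157.31781005859375), 81.62178039550781)
```

View pics/z_top.png

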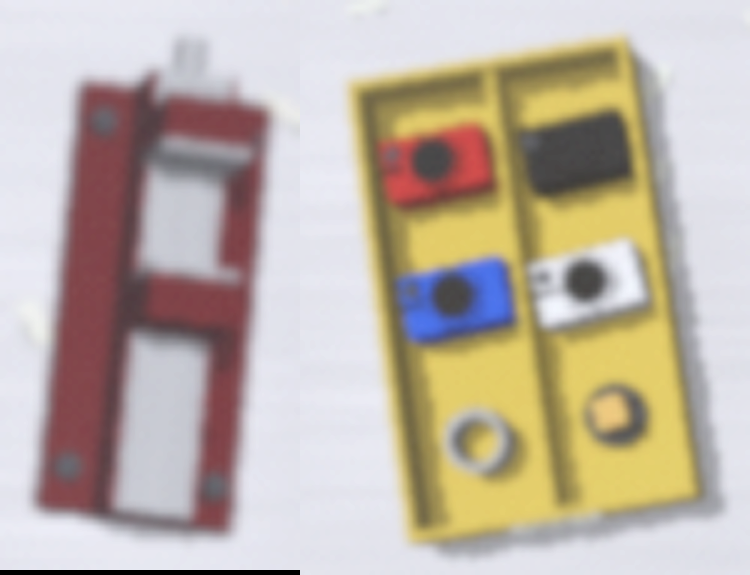

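View pics/z_scene.png

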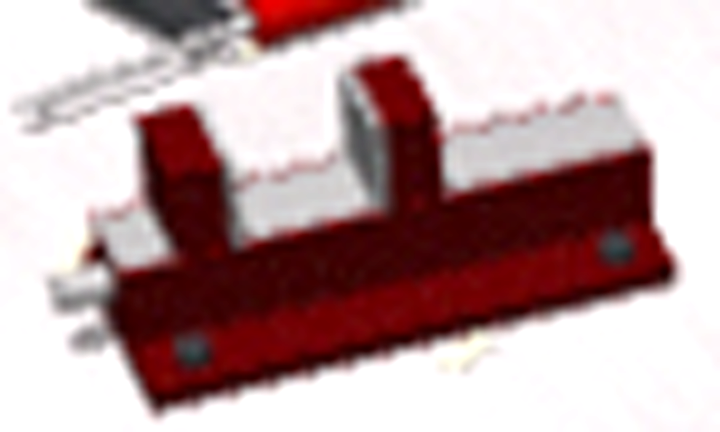

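The zoomed views show the vise clearly: foot corners, steel bed and both jaws. The blue adapter is between red and collar in the left lane, with its long side across the lane. I'll cast the picked vise corners onto their planes and overlay a check.

```bash
cat > v.py <<'E'
from h import *
def zp(a,s,o): return (np.array(a,float)+.5)/s-.5+np.array(o)
T=lambda a:zp(a,6,(355,180)); S=lambda a:zp(a,9.6,(195,150))
# (camera, px, height, vise x,y)   y=+: left in top view
obs=[("top",T((80,82)),12,100,45),("top",T((38,508)),12,-100,45),("top",T((232,532)),12,-100,-45),
("top",T((113,512)),45,-100,20),("top",T((192,520)),45,-100,-20),
("scene",S((652,148)),45,-100,20),("scene",S((612,97)),45,-100,-20),("scene",S((675,270)),12,-100,45),("scene",S((157,408)),12,100,45)
,("top",T((158,140)),83,55,20),("top",T((258,153)),83,55,-20),("scene",S((220,165)),83,55,20)]
W=np.array([plane(n,[p],z)[0] for n,p,z,_,_ in obs]); M=np.array([o[3:] for o in obs],float)
for sel in (W[:,0]>-1e9, np.array([o[0]=="top" for o in obs]), np.array([o[0]=="scene" for o in obs])):
    a,b=M[sel]-M[sel].mean(0),W[sel]-W[sel].mean(0)
    th=np.arctan2((a[:,0]*b[:,1]-a[:,1]*b[:,0]).sum(),(a*b).sum())
    R=np.array([[np.cos(th),-np.sin(th)],[np.sin(th),np.cos(th)]]); t=W[sel].mean(0)-R@M[sel].mean(0)
    print("vise",t,"deg",np.degrees(th),"seat",t+R@[38,0]); print(np.round((W[sel]-t-M[sel]@R.T)@R,1).tolist())
# moving jaw top, back/front edges in top and scene
for n,p in (("top",T((138,276))),("top",T((236,286))),("top",T((130,322))),("top",T((225,336))),("scene",S((390,122))),("scene",S((437,105)))):
    print(n,np.round((plane(n,[p],83)[0]-t)@R,1))
E
python3 v.py
```

```text
vise [ 579.96329173 -283.33076816] deg -7.842352454796784 seat [ 617.60788724 -288.51578783]
[[-2.4, -2.1], [0.1, -1.4], [0.1, -0.3], [-1.4, -3.5], [-0.6, 1.3], [-2.4, -1.3], [-0.3, 3.4], [1.4, 4.2], [-2.2, 7.1], [2.4, -0.4], [2.5, -4.9], [2.8, -2.1]]
vise [ 579.78272103 -285.05766399] deg -8.124610705004315 seat [ 617.4013167 -290.4280699]
[[-2.7, 0.1], [-0.2, -0.1], [0.3, 1.0], [-1.6, -2.2], [-0.6, 2.5], [2.2, 1.6], [2.6, -2.9]]
vise [ 580.32958924 -280.90779551] deg -7.432814176223298 seat [ 618.01028423 -285.8236093 ]
[[-2.3, -3.1], [-0.5, 1.6], [1.7, 2.5], [-1.8, 3.9], [2.9, -5.0]]
top [-3.3 20.7]
top [ -2.5 -22.4]
top [-23.7  22.5]
top [-24.8 -19.3]
scene [-5.1 14.5]
scene [-23.7  11.4]
```

```bash
cat >> h.py <<'E'
def quat(a):  # tool down, finger axis at world angle a deg (mod 180); pick the variant nearest the present joints
    out=[]
    for k in (90,-90):
        f=np.radians(a+k)/2; out.append([np.cos(f),np.sin(f),0,0])
    return out
def best(pos,a):
    j0=np.array(bot.read_state()["joint_pos"]); c=[]
    for q in quat(a):
        s=bot.solve_ik(pos,q)
        if s is not None: c.append((np.abs(np.array(s)-j0).max(),q,s))
    c=min(c,key=lambda x:x[0]); print("dj",np.round(np.array(c[2])-j0,2)); return c[1]
def st(l=""):
    s=bot.read_state(); print(l,"t",round(s["t"],2),"tcp",np.round(s["tcp_pos"],1),"F",np.round(s["contact_force"],1),"w",round(s["width"],1)); return s
E
python3 - <<'E'
from h import *
print("bore",plane("top",[(165.4,248.9)],45), "scene bore",plane("scene",[(346,265)],45))
p=[526.8,291]
q=best([*p,150],11)
bot.move_gripper(50,25); bot.move_ptp([*p,150],q); st()
bot.line_to([*p,60],150); st()
cv2.imwrite("pics/g1.png",cv2.resize(np.hstack([bot.camera("top")[190:310,120:240],bot.camera("scene")[200:320,270:390]]),None,fx=3.2,fy=3.2)[:,:,::-1])
E
```

```text
bore [[528.22368985 290.70816352]] scene bore [[509.18389502 283.59518945]]
dj [-0.64 -0.06 -0.27  0.    0.21 -0.35]
 t 2.53 tcp [526.7 292.1 150.3] F [-0.7  0.5  0.1] w 50.0
 t 3.28 tcp [527.2 291.7  60.6] F [-0.1 -0.1  0.3] w 49.8
```

View pics/g1.png

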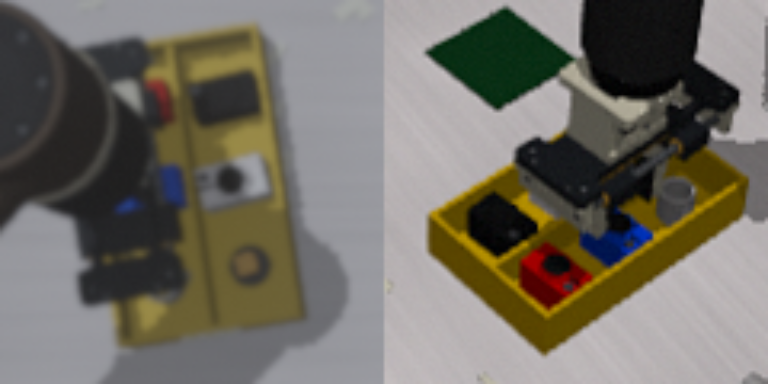

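The gripper straddles the blue adapter, with a finger in each gap and clear of red and the collar. I'm descending, gripping and lifting.

```bash
python3 - <<'E'
from h import *
p=[527.8,291]
bot.line_to([*p,30],80); s=st()
if abs(s["contact_force"]).max()<6:
    bot.line_to([*p,12],60); st()
    bot.move_gripper(20,25); s=st("grip")
    if 32<s["width"]<37:
        bot.line_to([*p,30],60); st(); bot.line_to([*p,140],150); st()
        cv2.imwrite("pics/g2.png",cv2.resize(np.hstack([bot.camera("top")[190:310,120:240],bot.camera("scene")[180:300,270:390]]),None,fx=3.2,fy=3.2)[:,:,::-1])
E
```

```text
t 3.91 tcp [527.8 290.9  29.7] F [ 0.3 -0.2 -0.2] w 49.9
 t 4.36 tcp [527.6 290.8  11.5] F [-0.5  0.3 -0.3] w 50.0
grip t 4.78 tcp [527.9 291.2  12.3] F [-0.2 -0.1  2.5] w 33.8
 t 5.23 tcp [528.  291.2  30.6] F [-0.5 -0.4 -1.1] w 33.9
 t 6.12 tcp [527.2 290.5 138.9] F [-1.1 -0.1 -1.8] w 33.7
```

View pics/g2.png

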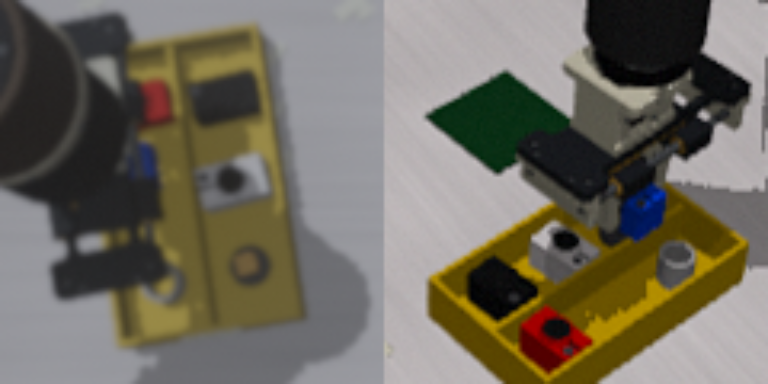

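The adapter is held upright and the other parts are still standing. Next is placing it on the mat.

```bash
python3 - <<'E'
from h import *
p=[471.5,18.6]
q=best([*p,140],9); bot.move_ptp([*p,140],q); st()
bot.line_to([*p,25],150); st()
for z in (14,13,12,11.3,10.6,10):
    bot.line_to([*p,z],30); s=st()
    if s["contact_force"][2]>3: break
bot.move_gripper(50,25); st("open"); bot.pause(.3)
bot.line_to([*p,150],200); bot.line_to([p[0],p[1]-150,150],250); st()
im=bot.camera("top"); cv2.imwrite("pics/t3.png",im[:,:,::-1]); sc=bot.camera("scene"); cv2.imwrite("pics/s3.png",sc[:,:,::-1])
m=mask(im,(105,120,30),(130,255,255),(235,235,305,305)); print(m.sum()/255,rect("top",m,40))
cv2.imwrite("pics/g3.png",cv2.resize(np.hstack([im[210:330,210:330],sc[150:270,240:360]]),None,fx=3.2,fy=3.2)[:,:,::-1])
E
```

```text
dj [-0.37 -0.21 -0.27  0.    0.07  0.33]
 t 7.29 tcp [472.4  19.4 140.3] F [ 0.8  0.  -1.4] w 33.8
 t 8.21 tcp [472.2  19.1  25.4] F [ 0.   0.4 -2.3] w 33.8
 t 8.72 tcp [471.4  18.5  13.9] F [-0.1  0.1 -0.9] w 34.0
 t 8.97 tcp [471.5  18.6  13. ] F [ 0.3 -0.2 -0.7] w 34.1
 t 9.22 tcp [471.5  18.6  12. ] F [-0.4 -0.1 -2.3] w 33.7
 t 9.47 tcp [471.5  18.6  11.3] F [-1.   0.5 -0.7] w 34.2
 t 9.72 tcp [471.5  18.6  11.2] F [-3.4  0.3  8.9] w 34.0
open t 10.28 tcp [471.5  18.6  10.5] F [0.3 0.5 0.5] w 49.9
 t 12.18 tcp [ 470.9 -131.7  149. ] F [ 0.2 -0.5 -0.8] w 50.0Traceback (most recent call last):
  File "<stdin>", line 11, in <module>
  File "h.py", line 21, in rect
    c=max(cs,key=cv2.contourArea); p=plane(n,c.reshape(-1,2),z).astype(np.float32)
ValueError: max() iterable argument is empty
```

```bash
python3 - <<'E'
from h import *
im=cv2.imread("pics/t3.png"); sc=cv2.imread("pics/s3.png")
cv2.imwrite("pics/g3.png",cv2.resize(np.hstack([im[210:330,210:330],sc[150:270,240:360]]),None,fx=3.2,fy=3.2))
E
```

```text
(no output)
```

View pics/g3.png

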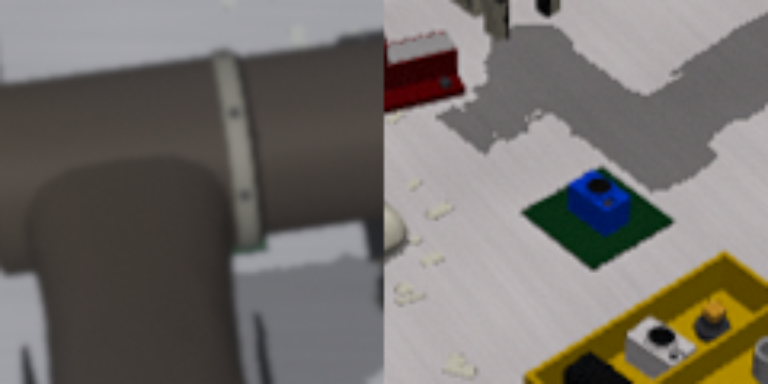

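The adapter stands upright in the middle of the mat; the arm hides it in the top view. I now regrasp it by its ends, which also centres it lengthwise, and carry it over the vise for a check.

```bash
python3 - <<'E'
from h import *
p=[471.5,18.6]
bot.move_gripper(82,25)
q=best([*p,150],99); bot.move_ptp([*p,150],q)
bot.line_to([*p,30],150); st(); bot.line_to([*p,9.5],60); st()
bot.move_gripper(40,25); s=st("grip")
if 54<s["width"]<59:
    bot.line_to([*p,150],150); st()
    seat=np.array([617.5,-289.5]); th=np.radians(-8.1); v=seat+(-9)*np.array([np.cos(th),np.sin(th)])
    q=best([*v,150],82); bot.move_ptp([*v,150],q); st(); bot.line_to([*v,105],120); st()
    im=bot.camera("top"); sc=bot.camera("scene")
    cv2.imwrite("pics/g4.png",cv2.resize(np.hstack([im[170:290,320:440],sc[100:220,170:290]]),None,fx=3.2,fy=3.2,interpolation=cv2.INTER_CUBIC)[:,:,::-1])
E
```

```text
dj [ 0.33 -0.03 -0.03 -0.    0.    1.24]
 t 15.12 tcp [472.   18.6  30.5] F [ 0.  -1.2 -0.9] w 81.9
 t 15.61 tcp [471.3  18.5   9.2] F [-0.3  0.4  0.2] w 82.2
grip t 16.16 tcp [471.6  18.6   9.7] F [-0.8 -0.7  2.2] w 55.9
 t 17.24 tcp [470.8  18.4 149.1] F [ 0.3  1.  -2.1] w 56.3
dj [-0.61  0.32  0.44  0.   -0.12  0.31]
 t 18.51 tcp [ 608.5 -287.2  149.9] F [ 0.6 -0.3 -0.6] w 56.0
 t 19.03 tcp [ 609.  -287.7  105.5] F [ 0.7 -0.1 -2.2] w 56.2
```

View pics/g4.png

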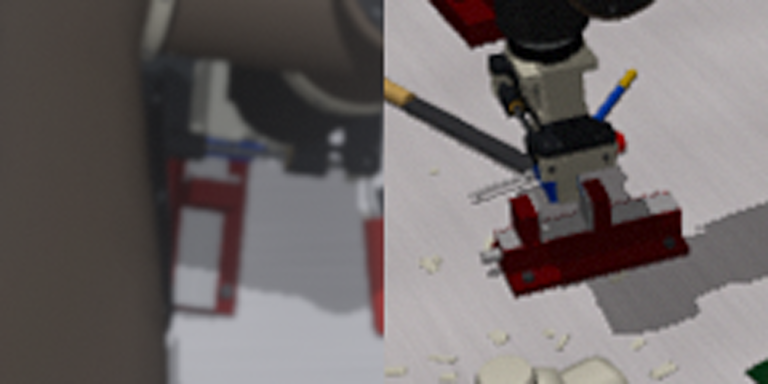

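In the scene view the adapter hangs above the gap between the jaws, around (552,190) in the tile. I'm lowering it in steps with force checks.

```bash
python3 - <<'E'
from h import *
seat=np.array([617.5,-289.5]); th=np.radians(-8.1); v=seat+(-9)*np.array([np.cos(th),np.sin(th)])
bot.line_to([*v,90],80); f0=st()["contact_force"]
for z in (84,78,70,62,56,53):
    bot.line_to([*v,z],40); s=st()
    if np.abs(s["contact_force"]-f0).max()>6: break
else:
    for z in (52,51.2,50.5,49.8,49.1,48.4):
        bot.line_to([*v,z],20); s=st()
        if s["contact_force"][2]>3: break
im=bot.camera("top"); sc=bot.camera("scene")
cv2.imwrite("pics/g5.png",cv2.resize(np.hstack([im[180:280,340:440],sc[130:230,180:280]]),None,fx=4,fy=4,interpolation=cv2.INTER_CUBIC)[:,:,::-1])
E
```

```text
t 19.47 tcp [ 608.  -288.2   89.1] F [ 0.7  0.  -1.9] w 55.9
 t 19.77 tcp [ 608.4 -288.2   83.7] F [ 0.2  0.7 -1.5] w 56.0
 t 20.07 tcp [ 608.3 -288.2   77.6] F [-0.6  0.5 -2.2] w 55.7
 t 20.42 tcp [ 608.3 -288.2   69.6] F [-0.4 -0.4 -1.6] w 55.9
 t 20.77 tcp [ 608.3 -288.2   61.6] F [ 0.4 -0.4 -1.6] w 55.7
 t 21.07 tcp [ 608.3 -288.2   55.6] F [-0.2 -0.7 -1.7] w 55.9
 t 21.32 tcp [ 608.5 -288.2   52.8] F [-0.4  0.5 -1.9] w 55.7
 t 21.57 tcp [ 608.6 -288.2   52. ] F [ 0.2  0.2 -1.9] w 55.7
 t 21.82 tcp [ 608.6 -288.2   51.2] F [ 0.1 -0.3 -0.6] w 55.7
 t 22.07 tcp [ 608.7 -288.3   50.7] F [-0.6  0.2  0.6] w 55.9
 t 22.32 tcp [ 608.8 -288.3   50.7] F [-2.9  1.6  5.5] w 55.8
```

View pics/g5.png

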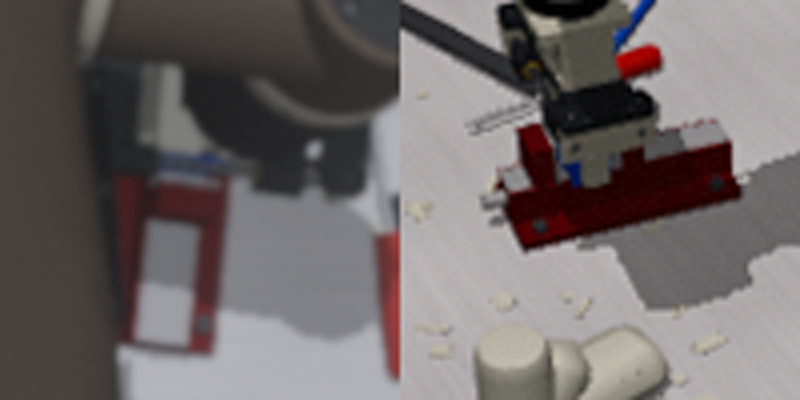

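It rests on the bed: the TCP stopped at 50.7 as expected, with 5.5 N of contact force. I'm releasing, backing off and checking the lateral position.

```bash
python3 - <<'E'
from h import *
seat=np.array([617.5,-289.5]); th=np.radians(-8.1); ux=np.array([np.cos(th),np.sin(th)]); uy=np.array([-ux[1],ux[0]])
v=seat-9*ux
bot.move_gripper(70,25); bot.pause(.3); bot.line_to([*v,130],150); st()
q=best([470,-190,190],82); bot.move_ptp([470,-190,190],q); bot.move_gripper(0,30); st()
im=bot.camera("top"); sc=bot.camera("scene")
cv2.imwrite("pics/t6.png",im[:,:,::-1]);cv2.imwrite("pics/s6.png",sc[:,:,::-1])
cv2.imwrite("pics/g6.png",cv2.resize(np.hstack([im[180:280,340:440],sc[130:230,180:280]]),None,fx=4,fy=4,interpolation=cv2.INTER_CUBIC)[:,:,::-1])
E
```

```text
t 23.93 tcp [ 608.  -288.   129.3] F [-0.6 -0.6 -1.1] w 70.4
dj [ 0.16 -0.32 -0.29  0.   -0.03 -0.16]
 t 25.88 tcp [ 470. -190.  190.] F [-0.9  0.1 -0.2] w 0.5
```

View pics/g6.png

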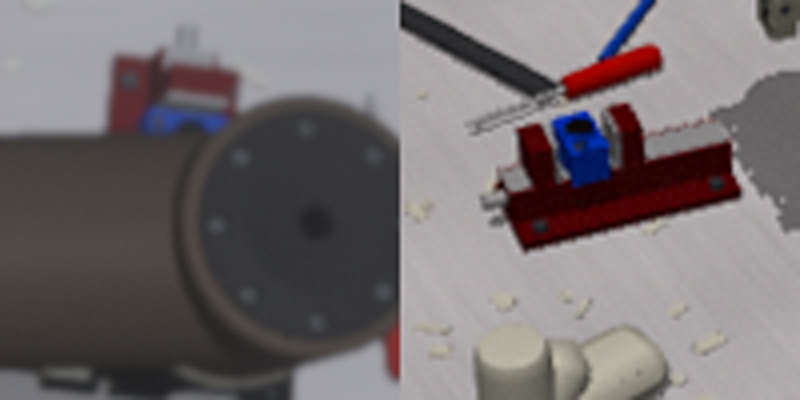

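The adapter lies upright between the jaws with a gap to each one, overhanging by about 7–8 mm on the visible side. Now I push the jaw.

```bash
python3 - <<'E'
from h import *
seat=np.array([617.5,-289.5]); th=np.radians(-8.1); ux=np.array([np.cos(th),np.sin(th)]); vise=seat-38*ux
P=lambda x,z:[*(vise+x*ux),z]
q=best(P(-62,130),82); bot.move_ptp(P(-62,130),q); bot.line_to(P(-62,53),120); st()
bot.line_to(P(-40,53),80); f0=st()["contact_force"]
x=-40; last=None
while x<-4:
    x+=2.0 if x<-18 else 0.7
    bot.line_to(P(x,53),25); s=bot.read_state(); f=-(s["contact_force"]-f0)[:2]@ux; a=(np.array(s["tcp_pos"])[:2]-vise)@ux
    print(round(s["t"],2),round(x,1),"act",round(a,2),"F",round(f,1))
    if f>18 or s["t"]>45: break
E
```

```text
dj [-0.16  0.19  0.09 -0.    0.1   0.16]
 t 27.31 tcp [ 519.2 -275.4   54. ] F [-1.4  0.1 -0. ] w 0.4
 t 27.73 tcp [ 540.5 -278.5   53.1] F [0.  0.5 0.7] w 0.1
27.98 -38.0 act -38.18 F 0.3
28.23 -36.0 act -35.92 F -0.1
28.48 -34.0 act -33.88 F 0.1
28.73 -32.0 act -32.6 F 2.3
28.98 -30.0 act -30.82 F 5.5
29.23 -28.0 act -28.55 F 5.1
29.48 -26.0 act -26.31 F 4.5
29.73 -24.0 act -24.2 F 4.4
29.98 -22.0 act -22.28 F 5.3
30.23 -20.0 act -20.33 F 5.6
30.48 -18.0 act -18.32 F 4.9
30.73 -17.3 act -17.76 F 5.6
30.98 -16.6 act -17.14 F 4.9
31.23 -15.9 act -16.54 F 5.8
31.48 -15.2 act -16.5 F 8.4
31.73 -14.5 act -16.55 F 9.5
31.98 -13.8 act -16.54 F 11.3
32.23 -13.1 act -16.51 F 15.5
32.48 -12.4 act -16.54 F 17.5
32.73 -11.7 act -16.57 F 20.1
```

There is a firm stop at -16.5 with force rising to 20 N. I'm backing off and checking visually.

```bash
python3 - <<'E'
from h import *
seat=np.array([617.5,-289.5]); th=np.radians(-8.1); ux=np.array([np.cos(th),np.sin(th)]); vise=seat-38*ux
P=lambda x,z:[*(vise+x*ux),z]
bot.line_to(P(-50,53),80); bot.line_to(P(-60,150),200); q=best([430,100,200],82)
bot.move_ptp([430,100,200],q); st()
im=bot.camera("top"); sc=bot.camera("scene")
cv2.imwrite("pics/t7.png",im[:,:,::-1]);cv2.imwrite("pics/s7.png",sc[:,:,::-1])
f=lambda i:cv2.resize(i,(400,400),interpolation=cv2.INTER_CUBIC)
cv2.imwrite("pics/g7.png",np.clip(np.hstack([f(im[185:275,345:435]),f(sc[145:205,195:255])])[:,:,::-1]*1.4,0,255).astype(np.uint8))
E
```

```text
dj [ 0.83 -0.29 -0.23  0.   -0.07 -0.83]
 t 35.45 tcp [430.2  99.6 199.7] F [ 0.2 -0.1 -0.3] w 0.5
```

View pics/g7.png

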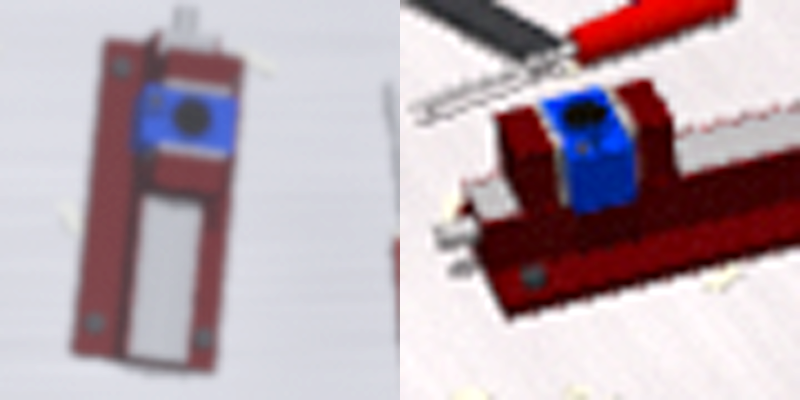

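Both views show the adapter upright with a jaw against each long face. The grey strips are the jaw linings, and the bore at (193,117) lies on the bed's centre line. Before handing in I'll check numerically for a gap, using a colour profile along the vise axis at jaw-top height.

```bash
python3 - <<'E'
from h import *
seat=np.array([617.5,-289.5]); th=np.radians(-8.1); ux=np.array([np.cos(th),np.sin(th)]); uy=np.array([-ux[1],ux[0]]); vise=seat-38*ux
xs=np.arange(-15,91,1.)
for n,f in (("top","t7"),("scene","s7")):
    im=cv2.imread(f"pics/{f}.png")
    for y in (-15,14):
        p=project(n,[[*(vise+x*ux+y*uy),83] for x in xs]).astype(np.float32)
        c=cv2.remap(im,p[:,0].reshape(1,-1),p[:,1].reshape(1,-1),cv2.INTER_LINEAR)[0].astype(int)
        lab="".join("B" if b>r+40 else "r" if r>b+25 and r>g+25 else "#" if max(b,g,r)<40 else "." for b,g,r in c)
        print(n,y,lab)
    m=mask(im[:,:,::-1].copy(),(105,120,40),(130,255,255),(365,195,405,225) if n=="top" else (215,150,240,180))
    if n=="top": r=rect(n,m,81); print(r,"seat frame",(np.array(r[0])-seat)@np.c_[ux,uy])
E
```

```text
top -15 ............rrrrrrrrrrrrrrrrr.......BBBBBBBBBBBBBBBBBBBBBBBBBBBBBBBBB.........rrrrrrrrrrrrrr..............
top 14 ............rrrrrrrrrrrrrrrr........BBBBBBBBBBBBBBBBBBBBBBBBBBBBBBBBBB........rrrrrrrrrrrrr...............
((618.425537109375, -286.02264404296875), (55.77682113647461, 34.91477966308594), 86.64628601074219) seat frame [0.4263399  3.57307398]
scene -15 .........rrrrrrrrrrrrrrrrrrrrr...BBBBBBBBBBBBBBBBBBBBBBBBBBBBBBBBBBBB..rrrrrrrrrrrrrrrrrrrrrr.............
scene 14 ........rrrrrrrrrrrrrrrrrrrrrr....BBBBBBBBBBBBBBBBBBBBBBBBBBBBBBBBBB...rrrrrrrrrrrrrrrrrrrrrrrrr..........
```

```bash
python3 -c "
from plant import bot
bot.close_job()"
```

```text
the job is handed in; nothing more can be done
```

I've handed the job in. The blue adapter is clamped upright in the vise, and by my checks it meets the end conditions. The job reports no verdict.

**What I did:** I took the adapter from the crate by its long faces and stood it on the mat, where it touched down at about 9 N, then let go. I gripped it again by its ends (56 mm), set it on the vise bed between the open jaws and let go. With closed fingers I pushed the moving jaw until it stopped firmly. The push took about 5 N while sliding and 20 N at the stop. Then I moved the arm clear, at about 35 s on the robot's clock.

**Last checks:**
- **Seating:** both cameras show the adapter upright. The light strips on both sides are the jaw linings, with no visible gap between jaw and adapter. Its position is about 0.4 mm (x) and 3.6 mm (y) from the seat.
- **Other items:** the crate parts were still standing after I lifted the adapter out; I did not view the crate again at the end. The plaster foot, hammer and screwdriver were never approached.

**Checks that disagreed:**
- **Adapter angle:** a rough rectangle fit at low resolution put it 4.7° (about 0.08 rad, right at the limit) off the jaw direction. The colour profile along the vise axis showed its edges aligned within about 2°, and I trusted that one.
- **Jaw position:** the stop came about 3 mm short of what my vise estimate predicted. I put this down to camera error, because the stop was rigid and no gap showed. The jaw joint itself could not be read.

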